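# Set the length stop and butt the rail

### The job

Get this mounting rail ready to be cut to the length preset by the yellow stop: flip the yellow stop down, then slide the rail along the bed, through the cutter, until its end butts squarely against the yellow stop with no gap. Leave the blue stop folded up and do not disturb the tools and the offcut lying beside the cutter.

Things in the scene. Friction and masses are not known exactly. Their poses are not given: they have to be found in the camera images.
- station: Bench rail cutter, fixed. Origin: on the bench below the middle of its green head, under the stock's centreline. y = feed direction, z up, x across, away from the robot. Aluminium bed, top at z = 30 mm, y -400 to +360, x -56 to +36 mm. Infeed (y -383 to -38): stock lies between two lips 5 mm high, 38 mm apart, open above. Bed, head and fence are one rigid unit.
- cutter_top (a point): Top of the black motor on the green cutter head, 175 mm above the bench, the tallest part of the cutter. The head spans x +-61, y +-35 mm about this point (station axes); the stock runs through its throat, 46 mm wide and 25 mm high.
- fence_top (a point): Middle of the top of the measuring fence, an aluminium bar 285 mm long (y), 30 mm wide and 30 mm high on the bed, on the robot's side of the stock, with a yellow scale. Its face is at x = -19 mm in station. Both flip stops sit on it. (A fixed open black box 104 mm high stands at the far left of the bench, clear of the work.)
- stop_yellow: The yellow flip stop's fixed carriage: dark steel, 38 x 36 x 13 mm, round black clamp knob on its back (robot side), clamped on the fence's top, 125 to 260 mm (y) beyond the cutter head's middle, as the nearer or the farther of the two. It carries a yellow hinged flag. Origin: centre of its underside, on the fence's top, 60 mm above the bench; axes parallel to station's. Hinge ears reach x = +29, z = +43 mm.
- yellow_hinge (a point): Hinge pin of the yellow flag, along y, 94 mm above the bench over the stock's edge; axes as station. The flag is a plate 12 mm thick (y), 32 mm wide, reaching 61 mm from the pin. Down: it hangs from the pin at x -2 to +30, 3 mm off the bed. Raised: it stands up leaning back, top at z +60; its back edge (robot side) runs from x -29, z -8 to x -45, z +51.
- flag_yellow (a joint): Angle of the yellow flag. 0 = fully down, plate hanging in the stock's path; grows as it swings out towards +x, up and over towards -x (robot side); limit 3.4. Starts at 3.0 to 3.35; it may settle back to 3.4. Light hinge (under 1 N at the tip); balance point 2.7: pushed towards +x past it, the flag drops fully down by itself.
- yellow_face (a point): Point on the yellow flag's stopping face (the side facing the cutter, -y), on the plate's middle line. With the flag down it is 12 mm above the bed on the stock's centreline. It moves with the flag; its y axis stays along the feed.
- stop_blue: The blue flip stop's fixed carriage: dark steel, 38 x 36 x 13 mm, round black clamp knob on its back (robot side), clamped on the fence's top, 70 to 135 mm (y) from the yellow one, on either side. It carries a blue hinged flag. Origin: centre of its underside, on the fence's top, 60 mm above the bench; axes parallel to station's. Hinge ears reach x = +29, z = +43 mm.
- flag_blue (a joint): Angle of the blue flag. 0 = fully down, plate hanging in the stock's path; grows as it swings out towards +x, up and over towards -x (robot side); limit 3.4. Starts at 3.0 to 3.35; it may settle back to 3.4. Light hinge (under 1 N at the tip); balance point 2.7: pushed past it, it drops. Same shape as the yellow flag.
- rail: The stock: bright steel hat-section mounting rail, slotted, 380 mm long, 0.2 to 0.4 kg, loose on the bed, hollow side down between the infeed lips and already through the cutter head. Hat 27 mm wide, 15 mm high; foot flanges 35 mm over all, 2 mm thick. Origin: mid-length at its underside; y along the feed, z up. Slides with a push of 1 to 5 N.
- rail_lead (a point): Centre of the rail's leading (+y) end, 7.5 mm above its underside. Starts 40 to 80 mm beyond the cutter head's middle, short of both stops.
- rail_tail (a point): Centre of the rail's tail (-y) end, 7.5 mm above its underside, on the infeed with open space behind it; the end face (27 x 15 mm) can be pushed towards +y.
- multimeter: Bystander: yellow and black multimeter, 185 x 90 x 53 mm, lying on the bench beyond the cutter. Origin: centre of its underside.
- screwdriver: Bystander: screwdriver with red handle, about 200 mm long, lying on the bench beyond the cutter. Origin: centre of its underside.
- offcut: Bystander: 85 mm offcut of the same rail, lying on the bench beyond the cutter. Origin: centre of its underside.

How it is judged:
By the outcome, as a careful person would: the job done as asked, in the order asked, and still so for the second after the job is handed in, with the robot touching nothing.
It also fails if it takes over 58 s, if anything falls off the work surface, if the arm or the gripper's body presses on something with over 40 N, if the wrist force passes 120 N, or if a joint passes its speed limit or range.

### The arm

A 6-joint arm with a two-finger parallel gripper is mounted at the origin on the work surface. World frame = base frame: x ahead of the robot, y to its left, z up, the work surface at z = 0. Lengths are in mm, angles in rad, forces in N, time in s.
With the tool pointing down it reaches from about 300 to 1000 mm from the base axis. Payload 5.1 kg.
Tool frame: the origin (TCP) lies between the finger pads; the fingertips stand 8 mm ahead of it and the grasp point (between the pads) lies 11 mm behind it; y points along the fingers, z is the direction in which the jaws open and shut, and the axes are right-handed (so a half turn about y gives the same grasp; the last joint's range is limited). The gripper opens to 95 mm and grips with 3 to 60 N. Pads are 20 mm wide; open, the fingers measure 119 mm over their backs; the gripper's body (75 mm by 180 mm) begins 59 mm behind the grasp point.
Start: joints at [1.043, 0.124, 1.65, -0, 1.367, -0.083], TCP at [279.698, 586.731, 222.656] pointing down, gripper open.
Joint ranges: [-2.61, 2.61], [-1.02, 2.33], [0.03, 2.71], [-1.35, 4.49], [0.32, 2.68], [-2.91, 2.91]. Speed limits (rad/s): [2.57, 2.57, 3.14, 3.14, 3.14, 3.14].

### API

Orientations are given as a unit quaternion [w, x, y, z].
In Python, from bench import r gives the robot as it stands. The module is installed in compiled form; this text tells all that it offers.
- The arm moves only by the tool play_rows, never from a script. Its argument "plan" is one flat list of numbers, 6 for each row, row after row: the shift along the tool's x, y, z normalised to -1 to 1, where 1 is 0.1 m, then the turn, a rotation vector about the tool's x, y, z normalised to -1 to 1, where 1 is 45 degrees. A call has 1 to 8 rows; each row is the pose to reach, as a shift and turn from the pose measured when the call began, along the tool's axes at that moment; what a row does not reach only later rows make up. A row lasts 1/8 s, in which the tool goes at most 62.5 mm and 10.7 degrees, less where a joint would pass 70% of its speed; a pose out of reach is approached as far as the arm can. A call with a number of a shift or a turn outside -1 to 1 is refused whole. A call with a gripper value outside its range is refused whole. "grip" is the closure, from 0 (fully open) to 1 (shut), set as the call begins (left out, the last holds). The fingers move at their own pace and stop on an object; "force" is the grip in N (left out, the last holds). Time passes only in rows, so rows that repeat a pose let the fingers close. It gives the time, the measured TCP pose, the force and the opening at its end, in the units of the state.
- r.observe(): the state, without advancing time (a new reading comes with each control period).
- r.get_image(name): name is "scene" or "top" or "wrist"; returns the picture (384x512x3 uint8, red, green, blue); there is no depth.
- r.camera_model(name): a dict with "camera_matrix" (3x3 intrinsics, pixels), "view" (4x4, takes a point from world to camera coordinates). Camera axes: x right, y up, looking along -z (the intrinsics and any distortion apply to the point x, -y, -z); pixel columns grow to the right and rows downward; lengths in mm; the calibration is good to about 2 mm. The wrist camera is an equidistant fisheye: a pixel r from the principal point sees the ray r / f radians off the axis. A picture is of the moment at which its call begins: read the wrist's pose just before it. camera_model takes no time and is no camera call; for the wrist camera it gives the pose at the moment of the call.
- r.close_job(): hands the job in, once; it reports no verdict.
The state is a dict: "clock": time; "joint_pos": joint angles; "qd": joint speeds; "effort": joint torques, N m; "tool_pos": TCP position; "ee_rot": TCP orientation; "force": force on the tool from outside, world axes, zero at the start; "moment": the same for the moment, N m; "gripper_width": finger opening in mm.
Only numpy, scipy, OpenCV 4.12 (cv2) and the standard library are available. Lean on these libraries where they do the work, as an engineer would, in place of code of your own. Each camera call takes 0.05 s, during which the arm holds its last target.

## Working session

There is one attempt and no reset: what is moved stays moved. The work goes in short steps, Python scripts to look and compute and a tool call to move; the robot and the scene stay as the last step left them, time stands still between calls to the robot, and variables do not carry over. Pictures are saved under pics/ and viewed, and the job is handed in when it is done.

Besides the shell and the picture viewer there is one more tool, called after "Emit:" by a JSON object that holds its "op" and its "data", one argument or row to a line. play_rows: Moves the arm, as the interface text tells. Its arguments: {"type":"object","properties":{"plan":{"type":"array"},"grip":{"type":"number"},"force":{"type":"number"}},"required":["plan"]}

```bash
mkdir -p pics; python3 - <<'E'
from bench import r
import cv2,json
s=r.observe();print(s)
for n in("scene","top","wrist"):
    print(n,r.camera_model(n))
    cv2.imwrite(f"pics/{n}0.png",r.get_image(n)[:,:,::-1])
E
```

```text
{'clock': 0.0, 'joint_pos': array([ 1.04342518e+00,  1.24514504e-01,  1.65165261e+00,  1.34328593e-05,
        1.36749841e+00, -8.26147025e-02]), 'qd': array([ 7.80090289e-04, -6.20168411e-05, -1.65961860e-03,  4.37711372e-04,
       -6.78604189e-04, -5.45494494e-04]), 'effort': array([ 1.36443905e-03, -4.17618477e+01, -3.59924698e+01,  7.74700474e-02,
        4.92063398e-02, -1.88169538e-04]), 'tool_pos': array([279.37380504, 586.21365677, 221.39359872]), 'ee_rot': array([-0.68899653,  0.69039183, -0.1561777 ,  0.15572868]), 'force': array([-0.65629068, -0.49794476, -0.09925228]), 'moment': array([ 0.05344538, -0.01530779,  0.0076619 ]), 'gripper_width': 94.92143837134525}
scene {'camera_matrix': array([[440.95059548,   0.        , 252.23710357],
       [  0.        , 440.95059548, 196.01238608],
       [  0.        ,   0.        ,   1.        ]]), 'view': array([[ 4.73698868e-01,  8.80564188e-01, -1.47001398e-02,
        -2.79512261e+02],
       [-6.70911002e-01,  3.71628522e-01,  6.41693595e-01,
         3.36844169e+02],
       [ 5.70515391e-01, -2.94107044e-01,  7.66820211e-01,
 
[... 467 characters left out ...]
       [-1.31247774e-01, -3.80386958e-02,  9.90619543e-01,
        -8.85333627e+02],
       [ 0.00000000e+00,  0.00000000e+00,  0.00000000e+00,
         1.00000000e+00]])}
wrist {'camera_matrix': array([[297.31863964,   0.        , 256.06545515],
       [  0.        , 297.31863964, 190.27827922],
       [  0.        ,   0.        ,   1.        ]]), 'view': array([[ 4.28982894e-01,  9.03307219e-01, -3.12147619e-03,
        -6.48233994e+02],
       [-8.72027804e-01,  4.13221722e-01, -2.62326736e-01,
         3.19478824e+01],
       [-2.35671773e-01,  1.15255697e-01,  9.64974062e-01,
        -3.91171717e+02],
       [ 0.00000000e+00,  0.00000000e+00,  0.00000000e+00,
         1.00000000e+00]])}
```

View pics/scene0.png

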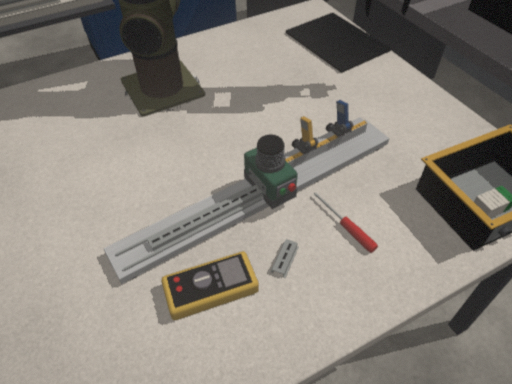

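View pics/top0.png

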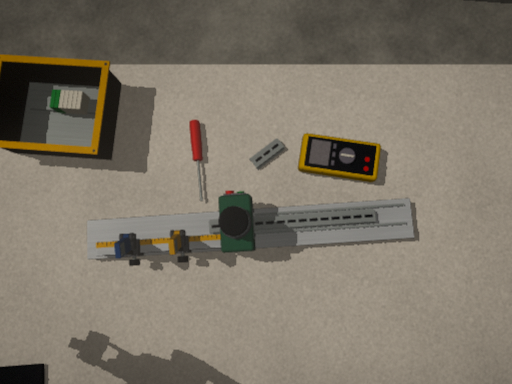

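View pics/wrist0.png

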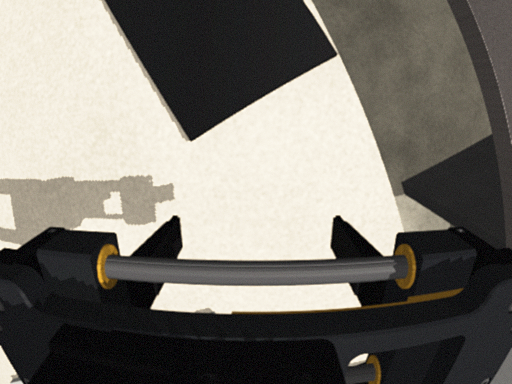

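The scene and top views show the bed running along world y. Yellow is the nearer stop (top view about 179,243), blue the farther (127,246). The rail tail is at about (377,216) and its lead at about (212,227). I'll enlarge these for measuring.

```bash
python3 - <<'E'
import cv2
t=cv2.imread("pics/top0.png")
cv2.imwrite("pics/t_l.png",cv2.resize(t[190:275,80:260],None,fx=4.4,fy=4.4,interpolation=cv2.INTER_CUBIC))
cv2.imwrite("pics/t_r.png",cv2.resize(t[180:265,250:430],None,fx=4.4,fy=4.4,interpolation=cv2.INTER_CUBIC))
t=cv2.imread("pics/scene0.png")
cv2.imwrite("pics/s_l.png",cv2.resize(t[85:215,235:405],None,fx=4.5,fy=4.5,interpolation=cv2.INTER_CUBIC))
E
```

```text
(no output)
```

View pics/t_l.png

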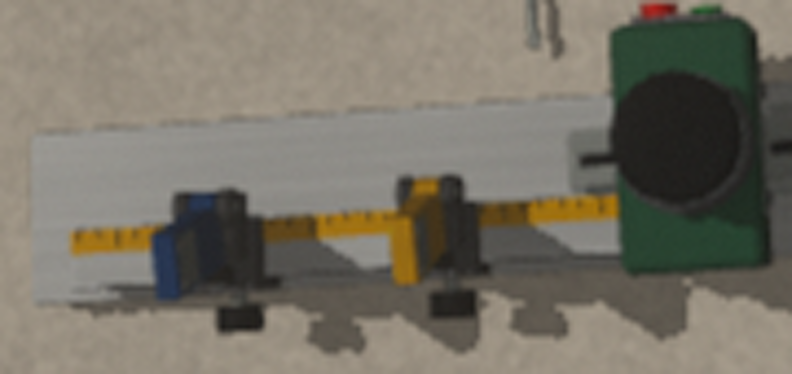

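View pics/t_r.png

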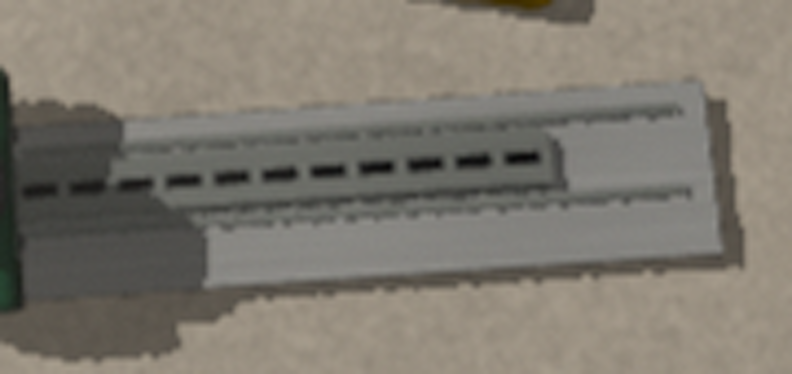

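View pics/s_l.png

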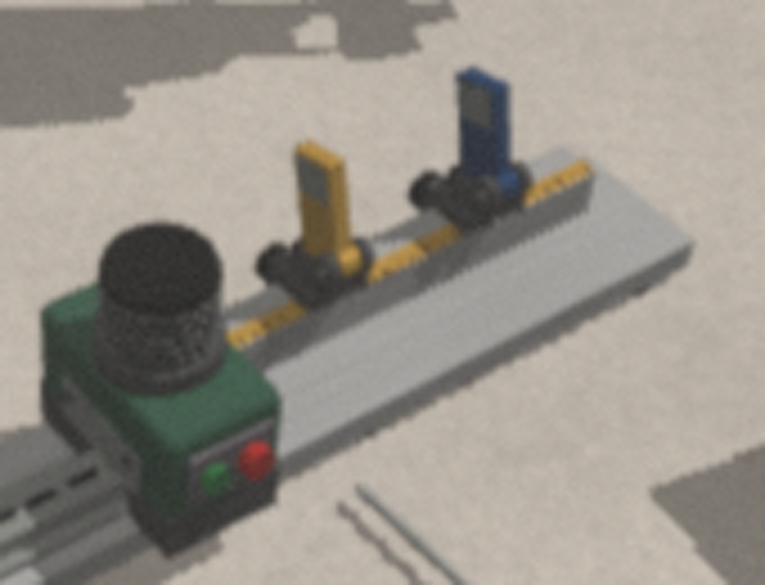

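```bash
cat > h.py <<'E'
import numpy as np
from bench import r
def ray(n,px):
    m=r.camera_model(n);K=m["camera_matrix"];V=m["view"]
    d=np.linalg.inv(K)@np.array([px[0],px[1],1.]);d=np.array([d[0],-d[1],-d[2]])
    R=V[:3,:3];return -R.T@V[:3,3],R.T@d
def onz(n,px,z):
    o,d=ray(n,px);return o+d*(z-o[2])/d[2]
def proj(n,p):
    m=r.camera_model(n);c=m["view"][:3,:3]@np.array(p)+m["view"][:3,3];q=m["camera_matrix"]@np.array([c[0],-c[1],-c[2]]);return q[:2]/q[2]
E
cat > m.py <<'E'
from h import *
np.set_printoptions(precision=1,suppress=True)
L=lambda x,y:(80+(x+.5)/4.4-.5,190+(y+.5)/4.4-.5)
R=lambda x,y:(250+(x+.5)/4.4-.5,180+(y+.5)/4.4-.5)
S=lambda x,y:(235+(x+.5)/4.5-.5,85+(y+.5)/4.5-.5)
c=[onz("top",p,30) for p in(L(33,134),L(33,302),R(700,85),R(720,252))];print(np.array(c))
ct=onz("top",L(680,138),175);print("motor",ct,onz("scene",S(160,265),175))
yv=(c[0]+c[1]-c[2]-c[3]);print("len",np.linalg.norm(yv)/2);yv/=np.linalg.norm(yv);xv=np.array([yv[1],-yv[0],0])
mid=sum(c)/4; o=mid+20*yv+10*xv  # bed center y=-20,x=-10
print("yv",yv,"yaw",np.arctan2(-yv[0],yv[1]),"origin",o)
st=lambda p:np.array([(p-o)@xv,(p-o)@yv,p[2]])
print("motor st",st(ct))
print("tail", st(onz("top",R(553,160),45)),onz("top",R(553,160),45), "lead",st(onz("top",L(568,160),45)))
# scale edge on fence top far edge ; ears
for nm,p,z in(("knobY",L(452,303),68),("knobB",L(240,318),68),("earY",L(430,188),100),("earB",L(210,200),100),("flagYtop",L(403,248),154),("flagBtop",L(168,262),154)): print(nm,st(onz("top",p,z)))
for nm,p,z in(("flagYtop",S(320,152),154),("flagBtop",S(483,78),154),): print(nm,st(onz("scene",p,z)))
E
python3 m.py
```

```text
[[ 541.7  434.5   30. ]
 [ 452.5  428.    30. ]
 [ 601.5 -318.    30. ]
 [ 514.3 -325.4   30. ]]
motor [535.   72.3 175. ] [541.7  72.6 175. ]
len 755.435867838348
yv [-0.1  1.   0. ] yaw 0.08058198541224668 origin [535.9  75.5  30. ]
motor st [ -1.1  -3.1 175. ]
tail [  -1.4 -313.2   45. ] [ 559.7 -236.7   45. ] lead [ 0.8 67.3 45. ]
knobY [-68.8 126.   68. ]
knobB [-69.5 234.2  68. ]
earY [-12.  127.6 100. ]
earB [-10.8 236.9 100. ]
flagYtop [-41.5 128.6 154. ]
flagBtop [-40.9 237.6 154. ]
flagYtop [-36.5 126.4 154. ]
flagBtop [-36.2 235.8 154. ]
```

```bash
cat >> h.py <<'E'
from scipy.spatial.transform import Rotation as Ro
np.set_printoptions(precision=3,suppress=True)
yaw=.0806;O=np.array([536.2,74.5,0]);X=np.array([np.cos(yaw),np.sin(yaw),0]);Y=np.array([-np.sin(yaw),np.cos(yaw),0])
w=lambda x,y,z:O+x*X+y*Y+np.array([0,0,z])
def s():
    o=r.observe();q=o["ee_rot"];Rt=Ro.from_quat([q[1],q[2],q[3],q[0]]);return o,Rt.as_matrix()
def go(*ps):
    o,M=s();p=o["tool_pos"];print("t",o["clock"],"p",p,"st",[(p-O)@X,(p-O)@Y,p[2]],"F",o["force"],"w",o["gripper_width"])
    # desired: tool y down, tool z along +-station Y (jaws along Y) or X, nearest
    for nm,zd in(("Y",Y),("-Y",-Y),("X",X),("-X",-X)):
        yd=np.array([0,0,-1.]);D=np.stack([np.cross(yd,zd),yd,zd],1)
        rv=Ro.from_matrix(M.T@D).as_rotvec();print(nm,"rot norm",rv/(np.pi/4))
    for q in ps: print("to",q,"shift",M.T@(w(*q)-p)/100)
E
python3 -c "
from h import *
o,M=s();print(M)
go((-96,128,222),(-96,128,140))"
```

```text
[[ 0.903 -0.001  0.43 ]
 [-0.43  -0.001  0.903]
 [-0.    -1.    -0.002]]
t 0.15 p [279.445 586.315 221.638] st [np.float64(-214.7135081818587), np.float64(530.8255516699938), np.float64(221.63827714290218)] F [ 0.258  0.344 -0.468] w 95.19901514547526
Y rot norm [ 0.002 -0.669 -0.001]
-Y rot norm [0.001 3.331 0.003]
X rot norm [0.002 1.331 0.001]
-X rot norm [ 0.001 -2.669 -0.002]
to (-96, 128, 222) shift [ 3.047  0.001 -2.889]
to (-96, 128, 140) shift [ 3.048  0.821 -2.888]
```

Emit:
{"op": "play_rows", "data": {
  "plan": [0.3, 0, -0.28, 0, -0.2, 0, 0.6, 0, -0.57, 0, -0.42, 0, 0.9, 0, -0.85, 0, -0.6, 0, 1.0, 0, -0.95, 0, -0.67, 0, 1.0, 0, -0.95, 0, -0.67, 0],
  "grip": 1,
  "force": 20
}}

```text
clock: 0.78
tool_pos: [329.1, 456.7, 221.6]
ee_rot: [-0.706, 0.707, 0.028, -0.028]
force: [0.1, 0.6, 0.5]
gripper_width: 50.9
```

```bash
python3 -c "
from h import *
go((-96,128,222),(-96,128,140))"
```

```text
t 0.775 p [329.097 456.749 221.645] st [np.float64(-175.65445225843413), np.float64(397.68294988151877), np.float64(221.64532933113892)] F [0.088 0.58  0.53 ] w 50.85191321224488
Y rot norm [ 0.002 -0.002 -0.001]
-Y rot norm [0.002 3.998 0.003]
X rot norm [0.002 1.998 0.   ]
-X rot norm [ 0.    -2.002 -0.002]
to (-96, 128, 222) shift [ 0.801 -0.001 -2.696]
to (-96, 128, 140) shift [ 0.801  0.819 -2.695]
```

Emit:
{"op": "play_rows", "data": {
  "plan": [0.15, 0, -0.4, 0, 0, 0, 0.25, 0, -0.8, 0, 0, 0, 0.3, 0, -1.0, 0, 0, 0, 0.3, 0, -1.0, 0, 0, 0]
}}

```text
clock: 1.27
tool_pos: [367.1, 359.3, 221.8]
ee_rot: [-0.706, 0.707, 0.027, -0.028]
force: [-0.3, 0.4, 0.9]
gripper_width: 10.0
```

Emit:
{"op": "play_rows", "data": {
  "plan": [0.15, 0, -0.4, 0, 0, 0, 0.25, 0, -0.8, 0, 0, 0, 0.25, 0, -0.9, 0, 0, 0, 0.25, 0, -0.9, 0, 0, 0]
}}

```text
clock: 1.78
tool_pos: [398.8, 272.2, 221.9]
ee_rot: [0.707, -0.707, -0.027, 0.028]
force: [0.2, 0.5, -0.6]
gripper_width: 0.7
```

```bash
python3 -c "
from h import *
go((-100,128,222),(-100,128,140))"
```

```text
t 1.775 p [398.84  272.242 221.873] st [np.float64(-120.9936185341123), np.float64(208.15918358976344), np.float64(221.87282805360746)] F [ 0.184  0.497 -0.569] w 0.7340362352347849
Y rot norm [-0.    -0.005 -0.001]
-Y rot norm [ 0.002  3.995 -0.   ]
X rot norm [ 0.001  1.995 -0.001]
-X rot norm [-0.001 -2.005 -0.001]
to (-100, 128, 222) shift [ 0.213 -0.002 -0.801]
to (-100, 128, 140) shift [ 0.214  0.818 -0.801]
```

Emit:
{"op": "play_rows", "data": {
  "plan": [0.1, 0, -0.4, 0, 0, 0, 0.2, 0, -0.8, 0, 0, 0, 0.2, 0.2, -0.8, 0, 0, 0, 0.2, 0.6, -0.8, 0, 0, 0, 0.2, 0.82, -0.8, 0, 0, 0, 0.2, 0.82, -0.8, 0, 0, 0, 0.2, 0.82, -0.8, 0, 0, 0]
}}

```text
clock: 2.65
tool_pos: [425.0, 195.2, 140.4]
ee_rot: [0.707, -0.706, -0.027, 0.028]
force: [0.9, 0.1, -0.3]
gripper_width: 0.5
```

```bash
python3 - <<'E'
from h import *
import cv2
go((-16,128,140))
for n in("scene","wrist"): cv2.imwrite(f"pics/{n}1.png",r.get_image(n)[:,:,::-1])
t=cv2.imread("pics/scene1.png")
cv2.imwrite("pics/s1c.png",cv2.resize(t[55:215,235:405],None,fx=3.7,fy=3.7,interpolation=cv2.INTER_CUBIC))
E
```

```text
t 2.65 p [424.991 195.177 140.444] st [np.float64(-101.13191203045413), np.float64(129.23921534873853), np.float64(140.44447512409752)] F [ 0.85   0.065 -0.338] w 0.4769531155267698
Y rot norm [-0.001 -0.003 -0.001]
-Y rot norm [ 0.001  3.997 -0.002]
X rot norm [-0.     1.997 -0.001]
-X rot norm [-0.001 -2.003  0.   ]
to (-16, 128, 140) shift [ 0.851  0.004 -0.01 ]
```

View pics/s1c.png

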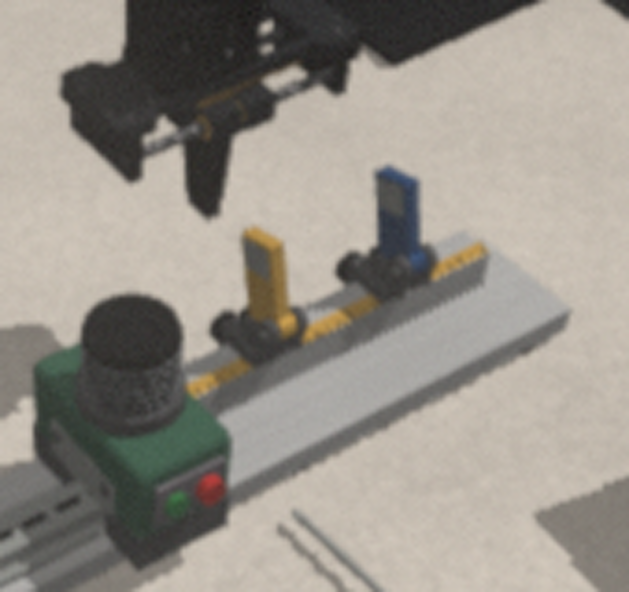

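View pics/wrist1.png

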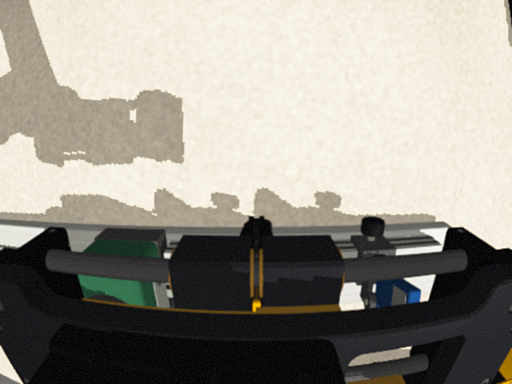

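Scene shows the closed fingertips behind the yellow flag; wrist shows yellow in line with the fingers. Pushing +x.

Emit:
{"op": "play_rows", "data": {
  "plan": [0.12, 0, -0.01, 0, 0, 0, 0.24, 0, -0.01, 0, 0, 0, 0.36, 0, -0.01, 0, 0, 0, 0.48, 0, -0.01, 0, 0, 0, 0.6, 0, -0.01, 0, 0, 0, 0.7, 0, -0.01, 0, 0, 0, 0.8, 0, -0.01, 0, 0, 0, 0.85, 0, -0.01, 0, 0, 0]
}}

```text
clock: 3.75
tool_pos: [511.0, 200.5, 141.1]
ee_rot: [0.707, -0.706, -0.028, 0.027]
force: [0.2, 0.1, 0.4]
gripper_width: 0.9
```

```bash
python3 - <<'E'
from h import *
import cv2
go((-16,128,140))
for n in("scene",): cv2.imwrite(f"pics/{n}2.png",r.get_image(n)[:,:,::-1])
t=cv2.imread("pics/scene2.png")
cv2.imwrite("pics/s2c.png",cv2.resize(t[55:215,235:405],None,fx=3.7,fy=3.7,interpolation=cv2.INTER_CUBIC))
E
```

```text
t 3.75 p [511.003 200.526 141.094] st [np.float64(-14.968470212678417), np.float64(127.64554974152887), np.float64(141.09385211767693)] F [0.236 0.073 0.365] w 0.9032629611682048
Y rot norm [-0.001 -0.004  0.001]
-Y rot norm [-0.002  3.996 -0.002]
X rot norm [-0.002  1.996  0.   ]
-X rot norm [ 0.    -2.004  0.002]
to (-16, 128, 140) shift [-0.01   0.011  0.004]
```

View pics/s2c.png

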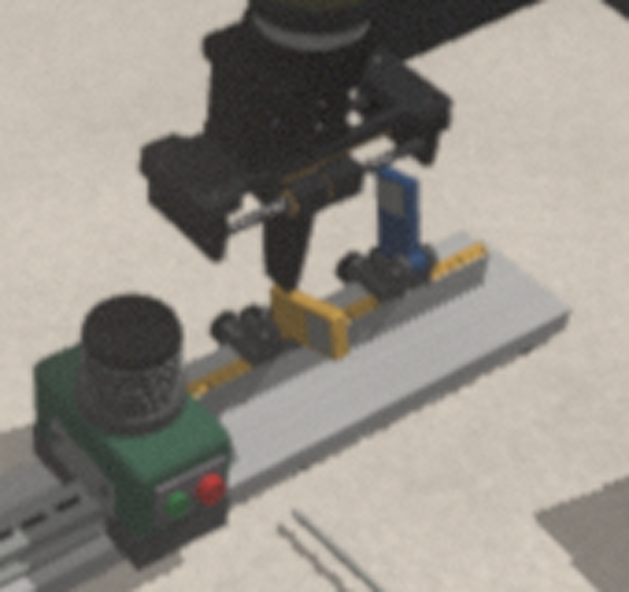

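The yellow flag is caught mid-swing, falling; blue is still up. Lifting away.

Emit:
{"op": "play_rows", "data": {
  "plan": [0, -0.2, 0, 0, 0, 0, 0, -0.5, 0, 0, 0, 0, 0, -0.8, 0, 0, 0, 0, 0, -0.8, 0, 0, 0, 0]
}}

```text
clock: 4.3
tool_pos: [512.6, 201.0, 225.2]
ee_rot: [0.708, -0.706, -0.03, 0.025]
force: [-0.3, -0.2, -0.3]
gripper_width: 0.8
```

```bash
python3 - <<'E'
from h import *
import cv2
go((0,-345,222))
for n in("scene",): cv2.imwrite(f"pics/{n}3.png",r.get_image(n)[:,:,::-1])
t=cv2.imread("pics/scene3.png")
cv2.imwrite("pics/s3c.png",cv2.resize(t[55:215,235:405],None,fx=3.7,fy=3.7,interpolation=cv2.INTER_CUBIC))
E
```

```text
t 4.3 p [512.571 200.982 225.235] st [np.float64(-13.369312667560504), np.float64(127.97349513496341), np.float64(225.23542760103652)] F [-0.256 -0.169 -0.318] w 0.7612690059484621
Y rot norm [-0.003 -0.004  0.01 ]
-Y rot norm [-0.016  3.996 -0.005]
X rot norm [-0.01   1.996  0.005]
-X rot norm [ 0.005 -2.004  0.01 ]
to (0, -345, 222) shift [ 0.147  0.022 -4.729]
```

View pics/s3c.png

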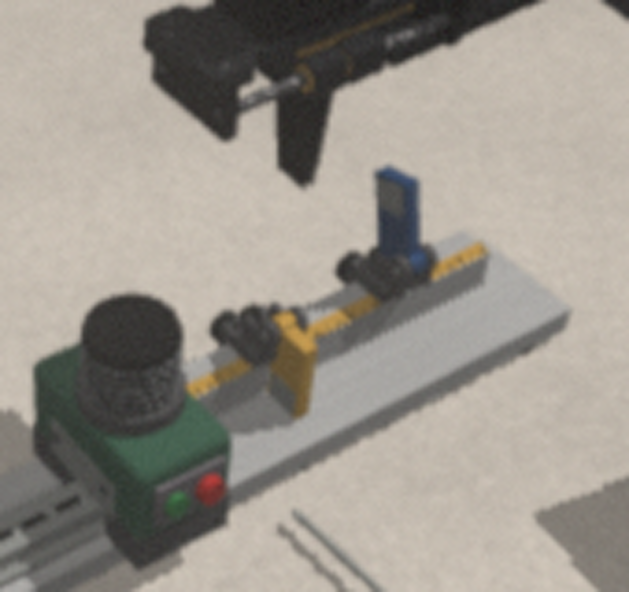

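Yellow hangs down in the rail's path, blue is up. Moving over the cutter head to behind the rail's tail.

Emit:
{"op": "play_rows", "data": {
  "plan": [0, 0, -0.4, 0, 0, 0, 0, 0, -0.8, 0, 0, 0, 0.05, 0, -1, 0, 0, 0, 0.05, 0, -1, 0, 0, 0]
}}

```text
clock: 4.85
tool_pos: [523.6, 100.4, 221.2]
ee_rot: [0.707, -0.706, -0.027, 0.026]
force: [-0.3, 0.1, 0.3]
gripper_width: 0.5
```

Emit:
{"op": "play_rows", "data": {
  "plan": [0, 0, -0.4, 0, 0, 0, 0, 0, -0.8, 0, 0, 0, 0.05, 0, -1, 0, 0, 0, 0.05, 0, -1, 0, 0, 0]
}}

```text
clock: 5.35
tool_pos: [536.2, 1.0, 220.6]
ee_rot: [0.708, -0.706, -0.026, 0.026]
force: [0.5, 0.5, -0.3]
gripper_width: 0.6
```

Emit:
{"op": "play_rows", "data": {
  "plan": [0, 0, -0.4, 0, 0, 0, 0, 0, -0.8, 0, 0, 0, 0.05, 0, -1, 0, 0, 0, 0.05, 0, -1, 0, 0, 0]
}}

```text
clock: 5.85
tool_pos: [549.0, -98.0, 220.1]
ee_rot: [0.708, -0.705, -0.026, 0.026]
force: [-0.3, 0.2, -0.1]
gripper_width: 0.8
```

Emit:
{"op": "play_rows", "data": {
  "plan": [0, 0, -0.4, 0, 0, 0, 0, 0, -0.8, 0, 0, 0, 0.05, 0, -1, 0, 0, 0, 0.05, 0, -1, 0, 0, 0]
}}

```text
clock: 6.35
tool_pos: [561.8, -197.0, 219.6]
ee_rot: [0.708, -0.705, -0.026, 0.026]
force: [-0.0, 0.1, 0.1]
gripper_width: 0.5
```

```bash
python3 - <<'E'
from h import *
go((-1,-350,222),(-1,-350,44))
E
```

```text
t 6.35 p [ 561.783 -197.035  219.566] st [np.float64(3.6383875410837483), np.float64(-272.71280163130535), np.float64(219.5663001052094)] F [-0.025  0.094  0.148] w 0.5432999071502077
Y rot norm [-0.006 -0.01   0.001]
-Y rot norm [-0.001  3.99  -0.009]
X rot norm [-0.005  1.99  -0.004]
-X rot norm [-0.004 -2.01   0.005]
to (-1, -350, 222) shift [-0.04  -0.028 -0.773]
to (-1, -350, 44) shift [-0.041  1.752 -0.781]
```

Emit:
{"op": "play_rows", "data": {
  "plan": [-0.02, 0, -0.4, 0, 0, 0, -0.04, 0, -0.78, -0.006, 0, 0, -0.04, 0.3, -0.78, -0.006, -0.01, 0, -0.04, 0.7, -0.78, -0.006, -0.01, 0, -0.04, 1.0, -0.78, -0.006, -0.01, 0, -0.04, 1.0, -0.78, -0.006, -0.01, 0]
}}

```text
clock: 7.1
tool_pos: [561.9, -271.8, 115.9]
ee_rot: [0.708, -0.705, -0.027, 0.031]
force: [0.4, 0.2, 0.6]
gripper_width: 0.8
```

```bash
python3 - <<'E'
from h import *
import cv2
go((-1,-350,44))
for n in("scene","top"):
  cv2.imwrite(f"pics/{n}4.png",r.get_image(n)[:,:,::-1])
E
```

```text
t 7.1 p [ 561.88  -271.786  115.934] st [np.float64(-2.2837690245169853), np.float64(-347.2294404507102), np.float64(115.93415847988278)] F [0.376 0.157 0.642] w 0.7992324678403574
Y rot norm [-0.006  0.001 -0.006]
-Y rot norm [-0.01  -3.998  0.009]
X rot norm [ 0.     2.001 -0.009]
-X rot norm [-0.009 -1.998 -0.   ]
to (-1, -350, 44) shift [ 0.016  0.719 -0.031]
```

View pics/scene4.png

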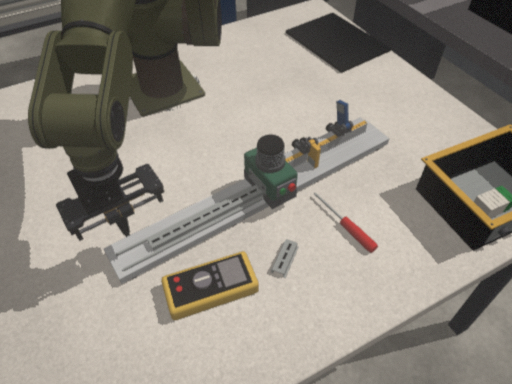

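Fingers are behind the tail (scene about 125,228), clear of everything.

Emit:
{"op": "play_rows", "data": {
  "plan": [0.01, 0.3, -0.03, 0, 0, 0, 0.01, 0.55, -0.03, 0, 0, 0, 0.01, 0.7, -0.03, 0, 0, 0, 0.01, 0.71, -0.03, 0, 0, 0, 0.01, 0.71, -0.03, 0, 0, 0]
}}

```text
clock: 7.82
tool_pos: [566.5, -277.1, 50.7]
ee_rot: [-0.706, 0.707, 0.03, -0.028]
force: [-0.2, -0.9, -0.1]
gripper_width: 0.7
```

```bash
python3 - <<'E'
from h import *
import cv2
go((-1,-325,44))
for n in("scene","wrist"):
  cv2.imwrite(f"pics/{n}5.png",r.get_image(n)[:,:,::-1])
t=cv2.imread("pics/scene5.png")
cv2.imwrite("pics/s5c.png",cv2.resize(t[170:290,60:220],None,fx=4,fy=4,interpolation=cv2.INTER_CUBIC))
E
```

```text
t 7.825 p [ 566.45  -277.058   50.687] st [np.float64(1.8472978558259356), np.float64(-352.85251913332786), np.float64(50.686672368668475)] F [-0.177 -0.893 -0.069] w 0.698110887416262
Y rot norm [0.002 0.001 0.004]
-Y rot norm [ 0.006 -3.999 -0.003]
X rot norm [-0.002  2.001  0.005]
-X rot norm [ 0.005 -1.999  0.002]
to (-1, -325, 44) shift [-0.028  0.066  0.279]
```

View pics/s5c.png

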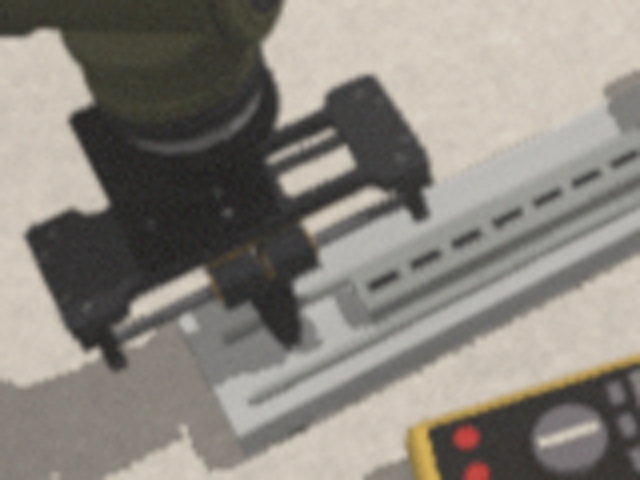

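View pics/wrist5.png

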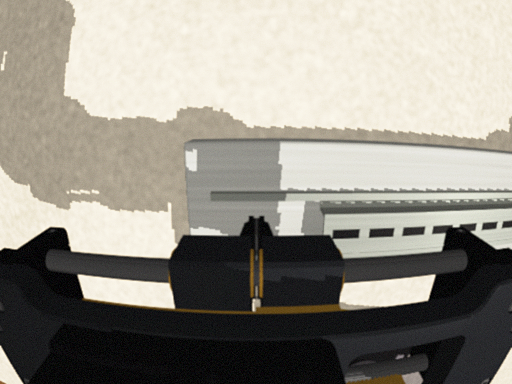

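Fingertips are in the channel behind the tail, about 25 mm short of it.

Emit:
{"op": "play_rows", "data": {
  "plan": [-0.02, 0.06, 0, 0, 0, 0, -0.02, 0.06, 0.06, 0, 0, 0, -0.02, 0.06, 0.12, 0, 0, 0, -0.02, 0.06, 0.16, 0, 0, 0, -0.02, 0.06, 0.2, 0, 0, 0, -0.02, 0.06, 0.2, 0, 0, 0]
}}

```text
clock: 8.68
tool_pos: [562.9, -257.0, 44.8]
ee_rot: [-0.706, 0.707, 0.03, -0.028]
force: [0.1, -0.9, -0.3]
gripper_width: 0.3
```

```bash
python3 - <<'E'
from h import *
go((-1,-325,44),(-1,-280,44))
E
```

```text
t 8.675 p [ 562.879 -257.033   44.763] st [np.float64(-0.09997795769088214), np.float64(-332.60433603834963), np.float64(44.7630105887196)] F [ 0.134 -0.894 -0.284] w 0.2871224986690118
Y rot norm [0.002 0.002 0.004]
-Y rot norm [ 0.007 -3.998 -0.003]
X rot norm [-0.002  2.002  0.005]
-X rot norm [ 0.005 -1.998  0.002]
to (-1, -325, 44) shift [-0.009  0.007  0.076]
to (-1, -280, 44) shift [-0.008  0.007  0.526]
```

Emit:
{"op": "play_rows", "data": {
  "plan": [0, 0, 0.06, 0, 0, 0, 0, 0, 0.12, 0, 0, 0, 0, 0, 0.18, 0, 0, 0, 0, 0, 0.24, 0, 0, 0, 0, 0, 0.3, 0, 0, 0, 0, 0, 0.36, 0, 0, 0, 0, 0, 0.41, 0, 0, 0, 0, 0, 0.45, 0, 0, 0]
}}

```text
clock: 9.68
tool_pos: [559.3, -212.0, 44.9]
ee_rot: [-0.706, 0.707, 0.03, -0.028]
force: [0.0, -2.1, 1.5]
gripper_width: 0.5
```

```bash
python3 - <<'E'
from h import *
import cv2
go((-1,-271,44))
for n in("scene","top"):
  cv2.imwrite(f"pics/{n}6.png",r.get_image(n)[:,:,::-1])
t=cv2.imread("pics/scene6.png")
cv2.imwrite("pics/s6c.png",cv2.resize(t[120:220,230:360],None,fx=5,fy=5,interpolation=cv2.INTER_CUBIC))
t=cv2.imread("pics/top6.png")
cv2.imwrite("pics/t6c.png",cv2.resize(t[180:270,150:330],None,fx=4.4,fy=4.4,interpolation=cv2.INTER_CUBIC))
E
```

```text
t 9.675 p [ 559.31  -211.999   44.87 ] st [np.float64(-0.03181276323186566), np.float64(-287.4295916408128), np.float64(44.870329257317515)] F [ 0.043 -2.131  1.514] w 0.5032819202450236
Y rot norm [0.003 0.002 0.005]
-Y rot norm [ 0.007 -3.998 -0.004]
X rot norm [-0.002  2.002  0.006]
-X rot norm [ 0.006 -1.998  0.002]
to (-1, -271, 44) shift [-0.009  0.008  0.164]
```

View pics/s6c.png

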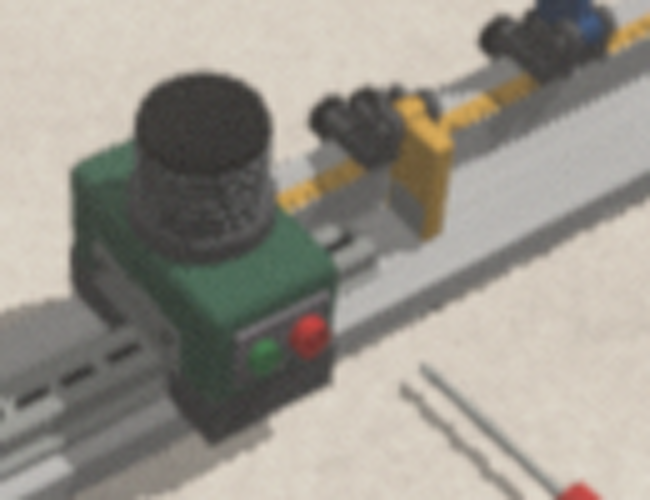

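View pics/t6c.png

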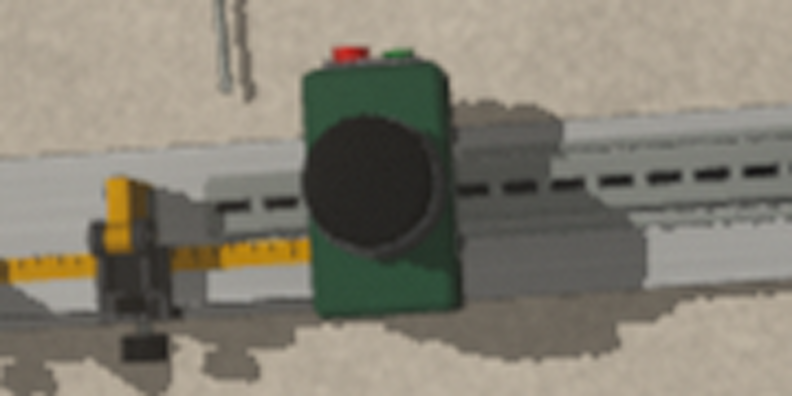

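```bash
python3 - <<'E'
from h import *
st=lambda p:np.array([(p-O)@X,(p-O)@Y,p[2]])
T=lambda x,y:(150+(x+.5)/4.4-.5,180+(y+.5)/4.4-.5)
print("lead",st(onz("top",T(206,205),45)),"flag top face right edge",st(onz("top",T(131,235),94)),st(onz("top",T(154,190),94)),st(onz("top",T(107,235),94)))
E
```

```text
lead [ 1.917 96.65  45.   ] flag top face right edge [-13.685 125.593  94.   ] [  7.787 113.281  94.   ] [-12.909 137.528  94.   ]
```

Rail lead is at about y=97, the yellow face at about 122–125; roughly 26 mm to go.

Emit:
{"op": "play_rows", "data": {
  "plan": [0, 0, 0.03, 0, 0, 0, 0, 0, 0.06, 0, 0, 0, 0, 0, 0.09, 0, 0, 0, 0, 0, 0.12, 0, 0, 0, 0, 0, 0.15, 0, 0, 0, 0, 0, 0.17, 0, 0, 0, 0, 0, 0.19, 0, 0, 0, 0, 0, 0.2, 0, 0, 0]
}}

```text
clock: 10.78
tool_pos: [557.7, -191.7, 44.9]
ee_rot: [-0.706, 0.707, 0.03, -0.028]
force: [-0.5, -2.2, 1.7]
gripper_width: 0.6
```

Emit:
{"op": "play_rows", "data": {
  "plan": [0, 0, 0.01, 0, 0, 0, 0, 0, 0.02, 0, 0, 0, 0, 0, 0.03, 0, 0, 0]
}}

```text
clock: 11.15
tool_pos: [557.4, -188.7, 44.8]
ee_rot: [-0.706, 0.707, 0.03, -0.028]
force: [-0.2, -2.8, 0.8]
gripper_width: 0.3
```

Emit:
{"op": "play_rows", "data": {
  "plan": [0, 0, 0.01, 0, 0, 0, 0, 0, 0.02, 0, 0, 0, 0, 0, 0.02, 0, 0, 0]
}}

```text
clock: 11.52
tool_pos: [557.2, -186.5, 44.9]
ee_rot: [-0.706, 0.707, 0.03, -0.028]
force: [0.3, -1.3, 1.6]
gripper_width: 0.4
```

Emit:
{"op": "play_rows", "data": {
  "plan": [0, 0, 0.005, 0, 0, 0, 0, 0, 0.01, 0, 0, 0, 0, 0, 0.01, 0, 0, 0]
}}

```text
clock: 11.9
tool_pos: [557.1, -185.5, 44.8]
ee_rot: [-0.706, 0.707, 0.03, -0.028]
force: [-0.1, -2.1, 1.7]
gripper_width: 0.3
```

```bash
python3 - <<'E'
from h import *
import cv2
go((-1,-265,44))
for n in("scene","top"):
  cv2.imwrite(f"pics/{n}7.png",r.get_image(n)[:,:,::-1])
t=cv2.imread("pics/scene7.png")
cv2.imwrite("pics/s7c.png",cv2.resize(t[120:220,230:360],None,fx=5,fy=5,interpolation=cv2.INTER_CUBIC))
t=cv2.imread("pics/top7.png")
cv2.imwrite("pics/t7c.png",cv2.resize(t[180:270,150:330],None,fx=4.4,fy=4.4,interpolation=cv2.INTER_CUBIC))
E
```

```text
t 11.9 p [ 557.113 -185.463   44.804] st [np.float64(-0.08512032241887724), np.float64(-260.8024349309141), np.float64(44.804492910213575)] F [-0.141 -2.123  1.747] w 0.3119510492548516
Y rot norm [0.001 0.002 0.004]
-Y rot norm [ 0.007 -3.998 -0.002]
X rot norm [-0.002  2.002  0.005]
-X rot norm [ 0.005 -1.998  0.002]
to (-1, -265, 44) shift [-0.009  0.008 -0.042]
```

View pics/s7c.png

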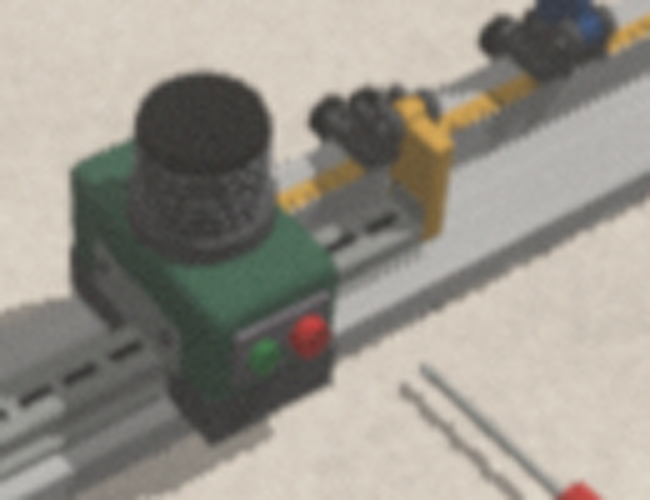

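View pics/t7c.png

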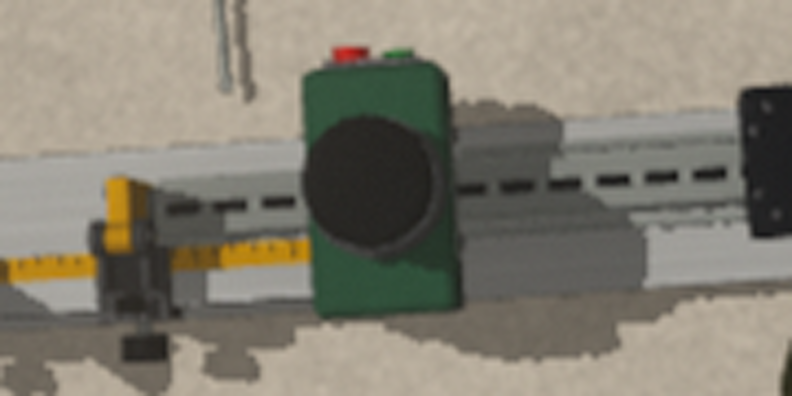

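Nearly touching; the force is still only friction. Creeping on.

Emit:
{"op": "play_rows", "data": {
  "plan": [0, 0, 0.005, 0, 0, 0, 0, 0, 0.01, 0, 0, 0, 0, 0, 0.01, 0, 0, 0]
}}

```text
clock: 12.38
tool_pos: [557.0, -184.4, 44.8]
ee_rot: [-0.706, 0.707, 0.03, -0.028]
force: [0.2, -2.4, 1.3]
gripper_width: 0.6
```

Emit:
{"op": "play_rows", "data": {
  "plan": [0, 0, 0.005, 0, 0, 0, 0, 0, 0.01, 0, 0, 0, 0, 0, 0.01, 0, 0, 0]
}}

```text
clock: 12.75
tool_pos: [557.0, -183.8, 44.9]
ee_rot: [-0.706, 0.707, 0.03, -0.028]
force: [0.3, -4.4, 0.2]
gripper_width: 0.4
```

Emit:
{"op": "play_rows", "data": {
  "plan": [0, 0, 0.005, 0, 0, 0, 0, 0, 0.01, 0, 0, 0, 0, 0, 0.01, 0, 0, 0]
}}

```text
clock: 13.12
tool_pos: [557.0, -183.7, 44.9]
ee_rot: [-0.705, 0.708, 0.031, -0.028]
force: [0.5, -6.9, -0.8]
gripper_width: 0.4
```

Emit:
{"op": "play_rows", "data": {
  "plan": [0, 0, 0.005, 0, 0, 0, 0, 0, 0.01, 0, 0, 0, 0, 0, 0.015, 0, 0, 0, 0, 0, 0.015, 0, 0, 0]
}}

```text
clock: 13.62
tool_pos: [557.1, -183.5, 44.9]
ee_rot: [-0.704, 0.709, 0.031, -0.028]
force: [0.7, -8.0, -0.2]
gripper_width: 0.1
```

Emit:
{"op": "play_rows", "data": {
  "plan": [0, 0, 0.01, 0, 0, 0, 0, 0, 0.015, 0, 0, 0, 0, 0, 0.015, 0, 0, 0]
}}

```text
clock: 14.0
tool_pos: [557.1, -183.5, 44.9]
ee_rot: [-0.703, 0.71, 0.031, -0.028]
force: [0.7, -8.1, -1.5]
gripper_width: 0.3
```

Stalled at y −183.5 with force up to 8 N (friction was about 2 N): the rail butts the stop. Backing off straight, then up.

Emit:
{"op": "play_rows", "data": {
  "plan": [0, 0, -0.02, 0, 0, 0, 0, 0, -0.06, 0, 0, 0, 0, 0, -0.15, 0, 0, 0, 0, 0, -0.3, 0, 0, 0, 0, 0, -0.3, 0, 0, 0, 0, -0.3, -0.3, 0, 0, 0, 0, -0.7, -0.3, 0, 0, 0, 0, -1, -0.4, 0, 0, 0]
}}

```text
clock: 15.0
tool_pos: [560.2, -222.3, 147.1]
ee_rot: [-0.703, 0.71, 0.032, -0.027]
force: [0.7, -1.1, 0.5]
gripper_width: 0.6
```

```bash
python3 - <<'E'
from h import *
import cv2
go((-1,-265,44))
for n in("scene","top"):
  cv2.imwrite(f"pics/{n}8.png",r.get_image(n)[:,:,::-1])
t=cv2.imread("pics/scene8.png")
cv2.imwrite("pics/s8c.png",cv2.resize(t[90:220,235:395],None,fx=4.6,fy=4.6,interpolation=cv2.INTER_CUBIC))
t=cv2.imread("pics/top8.png")
cv2.imwrite("pics/t8c.png",cv2.resize(t[180:270,150:330],None,fx=4.4,fy=4.4,interpolation=cv2.INTER_CUBIC))
E
```

```text
t 15.0 p [ 560.168 -222.295  147.059] st [np.float64(-0.005532757175902958), np.float64(-297.76094831653273), np.float64(147.05883555604782)] F [ 0.662 -1.112  0.515] w 0.570065236559971
Y rot norm [0.012 0.004 0.008]
-Y rot norm [ 0.012 -3.996 -0.019]
X rot norm [0.004 2.004 0.016]
-X rot norm [ 0.016 -1.996 -0.004]
to (-1, -265, 44) shift [-0.015  1.027  0.338]
```

View pics/s8c.png

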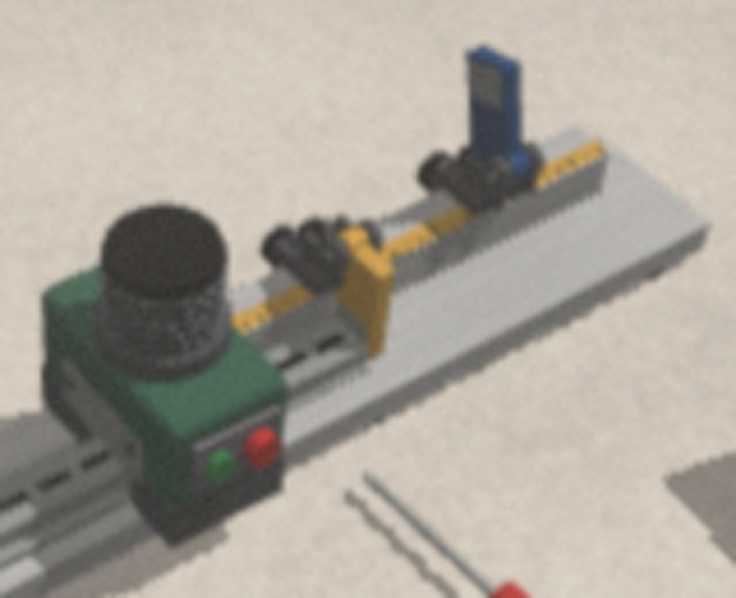

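View pics/t8c.png

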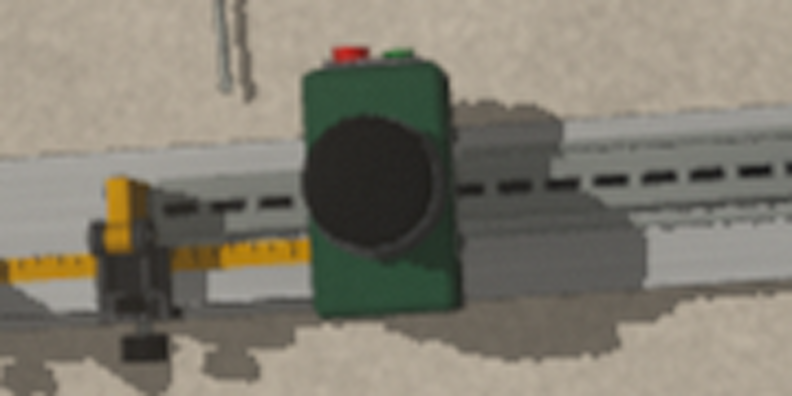

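View pics/top8.png

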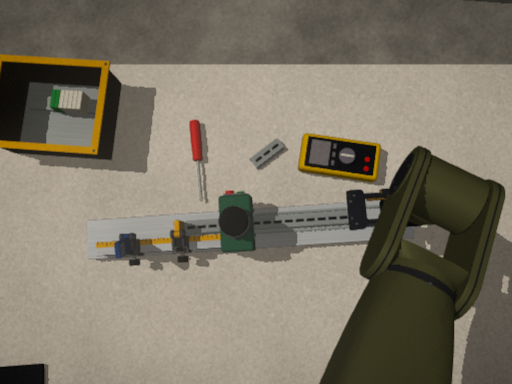

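The rail end meets the flag with no visible gap, blue is up, and the bystanders are where they were. One settling row, then I hand in.

Emit:
{"op": "play_rows", "data": {
  "plan": [0, -0.2, 0, 0, 0, 0, 0, -0.2, 0, 0, 0, 0, 0, -0.2, 0, 0, 0, 0]
}}

```text
clock: 15.48
tool_pos: [561.7, -223.6, 169.3]
ee_rot: [-0.702, 0.711, 0.033, -0.025]
force: [0.1, -0.1, -0.4]
gripper_width: 0.7
```

```bash
python3 - <<'E'
from h import *
print(s()[0]["force"],s()[0]["clock"]);print(r.close_job())
E
```

```text
[ 0.079 -0.124 -0.36 ] 15.475
the job is handed in; nothing more can be done
None
```

I flipped the yellow stop down, then pushed the rail from its tail through the cutter until its end butted against the stop, and handed the job in at 15.5 s.

**Contact:** at the end of the push the gripper stopped advancing and the force rose from about 2 N of sliding friction to 8 N. The arm then backed off straight and up, and its force reading returned to about zero.

**Last pictures:** taken after the arm backed off, they show the yellow flag down with no visible gap to the rail. The blue flag is still up, and the multimeter, screwdriver and offcut are where they started.

**Disagreement:** camera estimates of the stop's face differed by a few millimetres (y about 122 to 125), so I relied on the force rather than the pictures for contact. I did not measure squareness separately; it rests on the guiding lips and the pictures. No check failed.

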